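# Feed the sample tray past the sprung gate

## Robot

A 6-joint arm with a two-finger parallel gripper is mounted at the origin on a cart in front of the work surface, level with it; the furniture and walls round the work are solid. World frame = base frame: x ahead of the robot, y to its left, z up, the work surface at z = 0. Lengths are in mm, angles in degrees, forces in N, time in s.
With the tool pointing down it reaches from about 275 to 825 mm from the base axis. Payload 5.2 kg.
Tool frame: the origin (TCP) lies midway between the tips of the shut fingers; the grasp point (between the pads) lies 19 mm behind it; y points along the fingers, z is the direction in which the jaws open and shut, and the axes are right-handed (so a half turn about y gives the same grasp; the last joint's range is limited). The gripper opens to 93 mm and grips with 3 to 60 N. Pads are 15 mm wide; open, the fingers measure 128 mm over their backs; the gripper's body (75 mm by 188 mm) begins 65 mm behind the grasp point.
Start: joints at [-77.109, 14.817, 87.949, -0, 77.235, -11.62], TCP at [228.199, -500.43, 218.653] pointing down, gripper open.
Joint ranges: [-179.93, 179.93], [-52.35, 119.4], [10.71, 147.94], [-69.91, 249.91], [12.55, 155.21], [-178.61, 178.61]. Speed limits (degrees/s): [147.25, 147.25, 180, 180, 180, 180].

## Interface

Orientations are given as a 3x3 rotation matrix whose columns are the frame's x, y, z axes.
In Python, from station import monitor, imaging, order gives the robot as it stands. The module is installed in compiled form; this text tells all that it offers.
- The arm moves only by the shell command python3 -m creep 'ROWS' [OPENING]. ROWS is JSON, a list of rows, each a list of 2 entries, a list of its own where there are three numbers: the shift along the tool's x, y, z in m, then the turn about the tool's y in rad. In form: [[[x, y, z], spin], ...]. A call has 1 to 10 rows; each row shifts and turns the pose as measured when the row begins, along the tool's axes as they then stand; what a row does not reach is not made up. A row lasts 1/8 s, in which the tool goes at most 62.5 mm and 10.7 degrees, less where a joint would pass 70% of its speed; a pose out of reach is approached as far as the arm can. A call with a gripper value outside its range is refused whole. OPENING is the closure, from -1 (fully open) to 1 (shut), so that 0 is half open, set as the call begins (- or left out, the last holds). The fingers move at their own pace and stop on an object; the grip force is fixed at half the most. Time passes only in rows, so rows that do not move let the fingers close. It gives the time, the measured TCP pose, the force and the opening at its end, in the units of the state.
- monitor.get_state(): the state, without advancing time (a new reading comes with each control period).
- imaging.snapshot(name): name is "scene" or "top" or "wrist"; returns a dict with "image" (420x560x3 uint8, red, green, blue), "z_map" (420x560 float32, mm along the optical axis (not along the pixel's ray), 0 where there is no reading), "mtx" (3x3 intrinsics, pixels), "k1" (the pictures are not rectified: a ray, as slopes to the right and down, at radius r is drawn at 1 + k1 r^2 times it, then the intrinsics apply), "origin" and "attitude" of the camera in the world; the wrist camera has in their place "T_tool_cam" (4x4, takes a point from camera to tool coordinates, whose origin is the TCP and whose axes are the tool frame's). Camera axes: x right, y down, z forward; pixel columns grow to the right and rows downward; lengths in mm; the calibration is good to about 2 mm. A picture is of the moment at which its call begins: read the wrist's pose just before it.
- order.hand_in(): hands the job in, once; it reports no verdict.
The state is a dict: "time_s": time; "q": joint angles; "qvel": joint speeds; "effort": joint torques, N m; "tcp_pos": TCP position; "tool_rot": TCP orientation; "ft_force": force on the tool from outside, world axes, zero at the start; "moment": the same for the moment, N m; "gripper_width": finger opening in mm.
Only numpy, scipy, OpenCV 4.12 (cv2) and the standard library are available. Lean on these libraries where they do the work, as an engineer would, in place of code of your own. Each camera call takes 0.05 s, during which the arm holds its last target.

## Task

Press the long bar beside the chute down with one fingertip and keep it down so that the sprung gate stays up, and meanwhile, with the other finger, push the sample tray by its upright push plate along the chute, under the gate and fully home against the end stop; then let the bar up so that the gate closes behind the tray. Only press and push: do not lift or carry the tray, do not ram it into the closed gate or let the gate come down on it, keep both bead bars in it, and leave the things standing round the chute where they are.

Things in the scene. Friction and masses are not known exactly. Their poses are not given: they have to be found in the camera images.
- chute: Fixed open aluminium channel on the worktop. Origin on the worktop under the shut gate, mid-width; +x along the channel, the push direction (away from the robot, yaw within 0.3 rad), +y left (press bar's side), z up. In mm: runs from x=-217 to 86; floor top z=4; side walls 5 thick, inner faces y=-32 and 32, top z=24; end stop's face at x=78, top z=36. The tray stands in it.
- gate (a joint): Hinge of the steel rocker that is gate and press bar in one, rad: 0 = gate shut, press bar sloping up to the robot; 0.42 = bar pressed level, gate up; 0.50 = hard stop, bar dipping below level. A spring shuts it: 0.5 to 1 N at the bar's near end, up to 5 N near the hinge, hold it down. Axis parallel to the chute's y at x=-70, z=16 mm; hinge parts reach z=26 mm.
- press_bar_end (a point): On top of the press bar, mid-width, 180 mm from the hinge; moves with it. The bar is a flat steel strip left of the chute, y=41 to 65 mm in the chute frame, reaching 190 mm from the hinge towards the robot; at rest this point is about 95 mm up. Pressed level, its top is at z=22 mm from x=-85 to -260 mm: a fingertip kept at that height slides along it, gate up.
- gate_edge (a point): Middle of the gate's lower edge. The gate is a plate 4 mm thick, 58 mm wide, across the chute at x=0. Shut, this edge is 15 mm above the worktop: it stops the tray's box, does not yield to pushing, and clears the tray's tail. With the bar level it is 43 mm above the worktop, over the box (top at 30 mm), and the gate's cross bar reaches about 75 mm.
- tray: Loose grey plastic sample tray, 0.2 to 0.4 kg, in the chute. Origin: centre of its open box's underside; +x the push direction, z up. Box 68 mm long (x), 60 wide, 26 high, floor 4. Behind it a tail 30 wide, 6 high runs to x=-138 mm and ends in the upright push plate. Home, its origin is at x=44 mm of the chute and the gate can drop behind the box, over the tail.
- push_face (a point): Middle of the push plate's rear face (the face to push on), 18 mm above the tray's underside, 138 mm behind the tray's origin. The plate is 8 mm thick, 46 mm wide, 40 mm high.
- tray_front (a point): Lower middle of the box's front face, 34 mm ahead of the tray's origin; at the start 12 to 30 mm short of the gate.
- end_stop (a point): Lower middle of the end stop's face, on the chute floor; frame parallel to the chute's. The tray is home when its front meets it.
- bead_bar_1: Beaded bar 11x50x11 mm lying lengthways in the tray, left half; origin at the centre of its underside.
- bead_bar_2: Beaded bar 11x50x11 mm lying lengthways in the tray, right half; origin at the centre of its underside.
- weight_1: Brass check weight, 22 mm wide, 32 mm high, standing right of the chute; a bystander. Origin under its centre.
- loupe: Small folding loupe, 28x60x19 mm, lying right of the chute; a bystander.
- touchstone: Black stone tablet, 40x64x11 mm, lying left of the chute; a bystander.
Not all that is in view belongs to the job. Of the things that look like the tray, the middle-sized one is meant.

How it is judged:
By the outcome, as a careful person would: the job done as asked, in the order asked, and still so for the second after the job is handed in, with the robot touching nothing.
It also fails if it takes over 35 s, if anything falls off the work surface, if the arm or the gripper's body presses on something with over 40 N, if the wrist force passes 120 N, or if a joint passes its speed limit or range.

## Working session

There is one attempt and no reset: what is moved stays moved. The work goes in short steps, Python scripts to look and compute and a shell command to move; the robot and the scene stay as the last step left them, time stands still between calls to the robot, and variables do not carry over. Pictures are saved under pics/ and viewed, and the job is handed in when it is done.

```bash
mkdir -p pics
cat > h.py <<'E'
import numpy as np, cv2
from station import monitor, imaging, order
def snap(n,tag):
    s=monitor.get_state(); d=imaging.snapshot(n)
    if n=="wrist":
        T=np.array(d["T_tool_cam"]); R=np.array(s["tool_rot"]); 
        d["attitude"]=R@T[:3,:3]; d["origin"]=np.array(s["tcp_pos"])+R@T[:3,3]
    cv2.imwrite(f"pics/{tag}.png",d["image"][:,:,::-1]); 
    np.savez(f"pics/{tag}.npz",**{k:np.array(d[k]) for k in ("image","z_map","mtx","k1","origin","attitude")})
    return d
def load(tag): return np.load(f"pics/{tag}.npz")
def ray(d,u,v):
    K=np.array(d["mtx"]);k=float(d["k1"])
    x=(u-K[0,2])/K[0,0];y=(v-K[1,2])/K[1,1];a,b=x,y
    for _ in range(20):
        f=1+k*(a*a+b*b);a,b=x/f,y/f
    return np.array([a,b,1.])
def px(d,u,v,z=None):
    r=ray(d,u,v);R=np.array(d["attitude"]);o=np.array(d["origin"])
    if z is None: return o+R@(r*float(d["z_map"][int(v),int(u)]))
    w=R@r; return o+w*(z-o[2])/w[2]
def crop(tag,u0,v0,u1,v1,s):
    im=cv2.imread(f"pics/{tag}.png")[v0:v1,u0:u1]
    cv2.imwrite(f"pics/{tag}_c{u0}_{v0}.png",cv2.resize(im,None,fx=s,fy=s,interpolation=cv2.INTER_CUBIC))
E
python3 - <<'E'
from h import *
s=monitor.get_state();print(s)
for n in("scene","top","wrist"):
    d=snap(n,n+"0");print(n,d["origin"],d["attitude"],d["mtx"],d["k1"])
E
```

```text
{'time_s': 0.0, 'q': array([-7.71074109e+01,  1.48570470e+01,  8.80106279e+01, -1.38758777e-03,
        7.72349323e+01, -1.16187786e+01]), 'qvel': array([-0.07806702,  0.01195171, -0.00928937, -0.01695989,  0.03144439,
       -0.06979278]), 'effort': array([-6.83071030e-04, -4.37317765e+01, -2.83999962e+01,  7.15897512e-02,
        4.12857835e-02, -1.32667096e-04]), 'tcp_pos': array([ 228.07593046, -499.87808873,  217.84164756]), 'tool_rot': array([[-9.09876819e-01, -4.22601298e-04,  4.14878290e-01],
       [-4.14878368e-01,  1.74041375e-03, -9.09875217e-01],
       [-3.37545432e-04, -9.99998396e-01, -1.75889026e-03]]), 'ft_force': array([0.26149641, 0.0704848 , 0.3848228 ]), 'moment': array([-0.03290791, -0.04846322,  0.0052931 ]), 'gripper_width': 92.8816654741814}
scene [ 284.20225551 -989.23200828  881.127103  ] [[ 0.91380235 -0.29063065  0.28372363]
 [-0.40612635 -0.66270652  0.62919112]
 [ 0.00516328 -0.69018396 -0.72361553]] [[510.94301217   0.         276.94907981]
 [  0.         510.94301217 208.38227628]
 [  0.           0.           1.        ]] 0.03859175989473636
top [ 463.23259614 -294.36002764 1138.53583883] [[ 0.00370971 -0.99076438  0.13554401]
 [-0.99997654 -0.00289499  0.00620734]
 [-0.00575761 -0.13556386 -0.99075188]] [[442.16217724   0.         273.81113241]
 [  0.         442.16217724 214.89175865]
 [  0.           0.           1.        ]] -0.053440977793699745
wrist [ 294.49821633 -471.04263318  384.54185411] [[ 0.41309249 -0.87847626 -0.24007095]
 [-0.91068308 -0.39943454 -0.10539626]
 [-0.00330452  0.26216696 -0.96501687]] [[368.76008579   0.         279.55644664]
 [  0.         368.76008579 216.9001114 ]
 [  0.           0.           1.        ]] -0.041841001012021026
```

View pics/scene0.png

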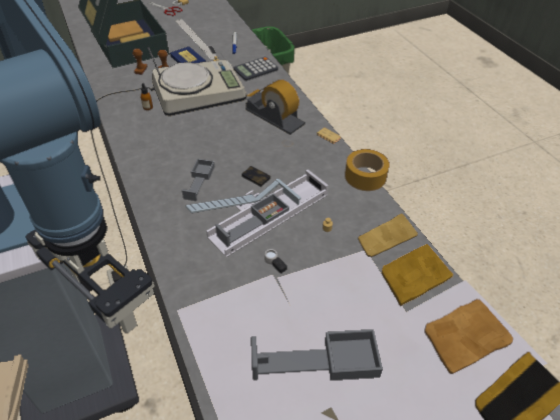

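View pics/top0.png

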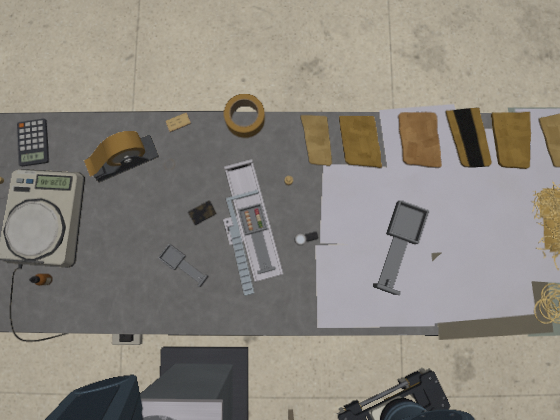

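View pics/wrist0.png

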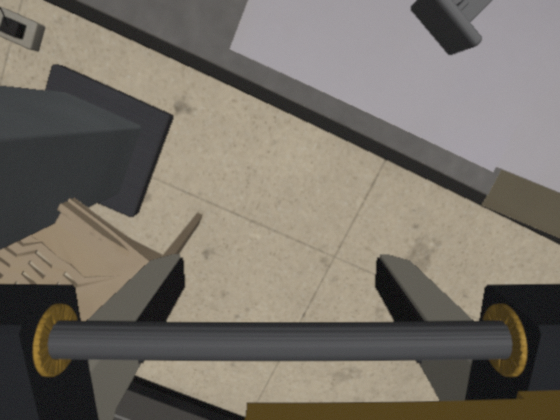

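The scene view shows the chute around (265,215), with the tray in it. The top view shows it from (268,278) at the near end to (240,163) at the far end, with the bar on its left. The larger and smaller trays are decoys. Next I'll take enlarged crops.

Run:
```python
from h import *
crop("top0",190,145,320,305,5); 
im=cv2.imread("pics/top0.png")[150:300,170:330];cv2.imwrite("pics/t0c.png",cv2.resize(im,None,fx=4,fy=4,interpolation=cv2.INTER_CUBIC))
im=cv2.imread("pics/scene0.png")[160:260,170:340];cv2.imwrite("pics/s0c.png",cv2.resize(im,None,fx=4.5,fy=4.5,interpolation=cv2.INTER_CUBIC))
```

```text
(no output)
```

View pics/t0c.png

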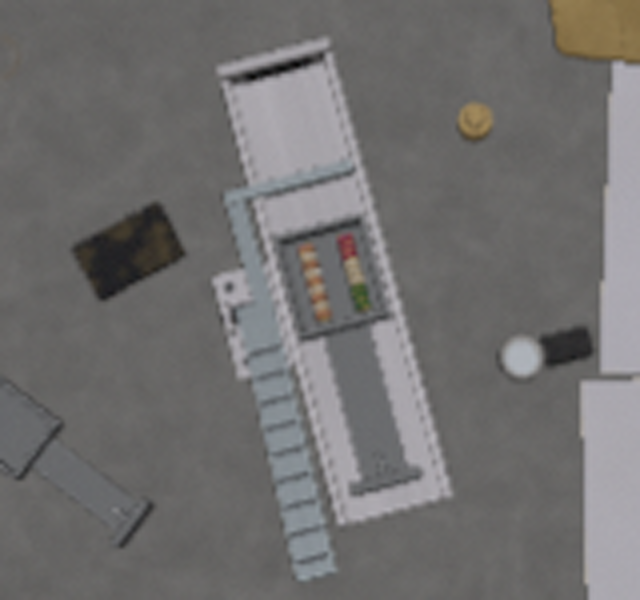

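View pics/s0c.png

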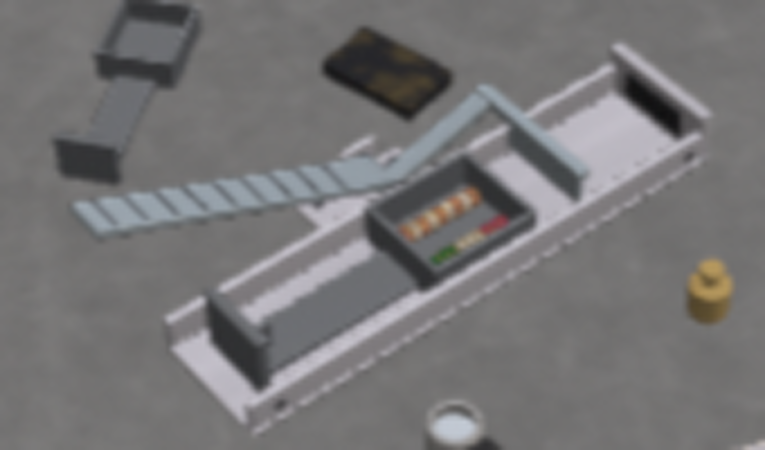

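```bash
cat >> h.py <<'E'
def proj(d,P):
    R=np.array(d["attitude"]);o=np.array(d["origin"]);K=np.array(d["mtx"])
    c=R.T@(np.array(P)-o);a,b=c[0]/c[2],c[1]/c[2];f=1+float(d["k1"])*(a*a+b*b)
    return np.array([K[0,0]*a*f+K[0,2],K[1,1]*b*f+K[1,2]])
def ch2w(p,P):
    c,s=np.cos(p[2]),np.sin(p[2]);return np.array([p[0]+c*P[0]-s*P[1],p[1]+s*P[0]+c*P[1],P[2]])
def w2ch(p,W):
    c,s=np.cos(p[2]),np.sin(p[2]);x,y=W[0]-p[0],W[1]-p[1];return np.array([c*x+s*y,-s*x+c*y,W[2]])
E
python3 - <<'E'
from h import *
from scipy.optimize import least_squares
t=load("top0");s=load("scene0")
T=lambda x,y:(170+x/4,150+y/4)
S=lambda x,y:(170+x/4.5,160+y/4.5)
pts=[(t,T(340,523),(-217,37,24)),(t,T(450,495),(-217,-37,24)),(t,T(222,77),(78,37,36)),(t,T(331,48),(78,-37,36)),
(t,T(299,580),(-241,65,99)),(t,T(335,570),(-241,41,99)),
(s,S(168,322),(-217,37,24)),(s,S(250,402),(-217,-37,24)),(s,S(612,52),(78,37,36)),(s,S(706,118),(78,-37,36)),
(s,S(72,205),(-241,65,99)),(s,S(100,238),(-241,41,99))]
f=lambda p:np.concatenate([proj(d,ch2w(p,P))-u for d,u,P in pts])
r=least_squares(f,[500,-50,0.2],loss="soft_l1",x_scale=[10,10,.1]);p=r.x;print(p)
for d,u,P in pts: print(P,proj(d,ch2w(p,P))-u)
for nm,xy in (("bars",(298,575)),("touch",(130,250)),("w",(475,118)),("box L front",(278,240)),("box R front",(360,215)),("gate bar L",(228,195)),("gatebar R",(352,170)),("plate top rear L",(352,493)),("plate rear R",(423,477)),("floor far",(290,140)),("loupe",(520,356))):
    W=px(t,*T(*xy));print(nm,W.round(1),w2ch(p,W).round(1))
E
```

```text
[ 6.67622109e+02 -2.19978217e+02  2.68754148e-01]
(-217, 37, 24) [0.35987313 0.40561508]
(-217, -37, 24) [ 1.44512372 -0.40689349]
(78, 37, 36) [ 0.06722108 -0.5595468 ]
(78, -37, 36) [ 0.7675834  -0.75091403]
(-241, 65, 99) [ 0.09307501 -0.18201642]
(-241, 41, 99) [ 1.08056565 -0.40836411]
(-217, 37, 24) [-1.30931349 -1.33691111]
(-217, -37, 24) [-0.20228593  1.02447966]
(78, 37, 36) [-0.4426001  -1.47369419]
(78, -37, 36) [-0.72782329  0.05128258]
(-241, 65, 99) [-0.17295346 -0.93267941]
(-241, 41, 99) [-0.21540333 -1.89140663]
bars [ 420.3 -220.2   94.9] [-238.5   65.5   94.9]
touch [ 623.3 -103.    10.1] [-11.7 124.5  10.1]
w [ 705.3 -325.2   35.3] [   8.4 -111.4   35.3]
box L front [ 627.2 -200.3   30. ] [-33.8  29.7  30. ]
box R front [ 644.2 -252.    25.1] [-31.1 -24.7  25.1]
gate bar L [ 654.6 -169.    38.4] [ 0.9 52.6 38.4]
gatebar R [ 677.5 -245.7    3. ] [  2.7 -27.5   3. ]
plate top rear L [ 468.2 -249.    40.2] [-200.    25.    40.2]
plate rear R [ 478.6 -292.7    2.6] [-201.5  -19.9    2.6]
floor far [ 6.979e+02 -2.047e+02  3.000e-01] [33.3  6.6  0.3]
loupe [ 555.  -354.1   17.5] [-144.2  -99.4   17.5]
```

```bash
cat >> h.py <<'E'
p0=[667.6,-220.0,0.2688]
def goal(C,p=p0):
    "tool-frame shift to chute point C, spin"
    s=monitor.get_state();R=np.array(s["tool_rot"]);W=ch2w(p,C)
    yaw=np.arctan2(-R[1,0],-R[0,0]);sp=yaw-p[2]
    print("t",round(s["time_s"],2),"tcp",s["tcp_pos"].round(1),"chute",w2ch(p,s["tcp_pos"]).round(1),"F",s["ft_force"].round(1),"w",round(s["gripper_width"],1))
    print("shift_m",((R.T@(W-s["tcp_pos"]))/1000).round(4),"spin",round(sp,4),"world",W.round(1))
E
python3 -c "
from h import *
goal((-217,24,200))"
```

```text
t 0.15 tcp [ 228.1 -500.   218. ] chute [-498.1 -153.2  218. ] F [ 0.7 -0.5 -0.3] w 92.8
shift_m [-0.3056  0.0183 -0.1305] spin 0.159 world [ 452.  -254.5  200. ]
```

```bash
python3 -m creep '[[[-0.038,0.002,-0.016],0.02],[[-0.038,0.002,-0.016],0.02],[[-0.038,0.002,-0.016],0.02],[[-0.038,0.002,-0.016],0.02],[[-0.038,0.002,-0.016],0.02],[[-0.038,0.002,-0.016],0.02],[[-0.038,0.002,-0.016],0.02],[[-0.038,0.002,-0.016],0.02],[[0,0,0],0]]' 0.14
python3 -c "
from h import *
goal((-217,24,170))"
```

```text
time_s: 1.27
tcp_pos: [474.1, -267.2, 198.9]
tool_rot: [[-0.966, -0.003, 0.257], [-0.257, 0.005, -0.966], [0.001, -1.0, -0.006]]
ft_force: [0.9, -0.2, 0.2]
gripper_width: 39.5
t 1.27 tcp [ 474.1 -267.2  198.9] chute [-199.1    5.8  198.9] F [ 0.9 -0.2  0.2] w 39.5
shift_m [ 0.0181  0.029  -0.0178] spin -0.0092 world [ 452.  -254.5  170. ]
```

```bash
python3 -m creep '[[[0.009,0.0,-0.009],-0.005],[[0.009,0.0,-0.009],-0.004],[[0,0,0],0]]'
python3 -c "
from h import *
goal((-217,24,150))
snap('wrist','w1')
snap('top','top1')
crop('top1',170,150,330,300,4)
"
```

```text
time_s: 1.65
tcp_pos: [448.3, -254.6, 198.5]
tool_rot: [[-0.964, -0.005, 0.265], [-0.265, 0.005, -0.964], [0.003, -1.0, -0.007]]
ft_force: [0.1, -0.4, -0.3]
gripper_width: 39.9
t 1.65 tcp [ 448.3 -254.6  198.5] chute [-220.6   24.9  198.5] F [ 0.1 -0.4 -0.3] w 39.9
shift_m [-0.0038  0.0485  0.0012] spin -0.0005 world [ 452.  -254.5  150. ]
```

View pics/w1.png

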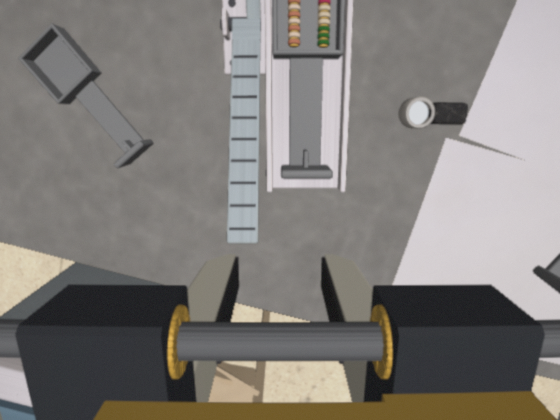

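View pics/top1_c170_150.png

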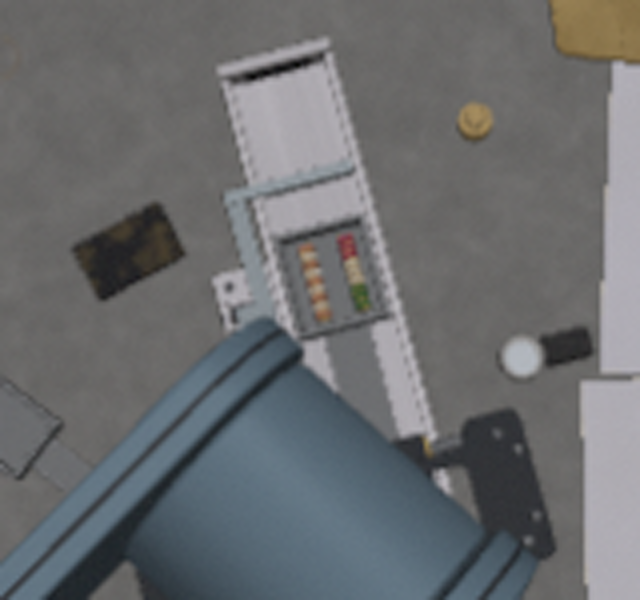

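The wrist view shows the chute square to the tool. The bar end is at (228–258,242), the plate's rear top edge at (282–331,179), and the wall ends at (268,190) and (346,190).

Run:
```python
from h import *
d=load("w1")
for n,u,v,z in (("barL",228,242,99),("barR",258,242,99),("plL",282,178,44),("plR",331,178,44),("wallL",267,190,24),("wallR",347,190,24),("wallLmid",266,80,24),("wallRmid",350,30,24),("barLfar",231,90,None),("barRfar",259,90,None),("plT",290,171,None),("barend",243,236,None)):
    W=px(d,u,v,z);print(n,W.round(1),w2ch(p0,W).round(1))
im=cv2.imread("pics/w1.png")[120:270,200:400];cv2.imwrite("pics/w1c.png",cv2.resize(im,None,fx=4,fy=4,interpolation=cv2.INTER_CUBIC))
```

```text
barL [ 418.4 -221.6   99. ] [-240.7   64.6   99. ]
barR [ 424.5 -243.7   99. ] [-240.6   41.7   99. ]
plL [ 468.  -250.7   44. ] [-200.5   23.4   44. ]
plR [ 479.4 -292.1   44. ] [-200.6  -19.6   44. ]
wallL [ 450.1 -240.9   24. ] [-215.2   37.6   24. ]
wallR [ 470.1 -313.5   24. ] [-215.3  -37.6   24. ]
wallLmid [ 544.6 -215.1   24. ] [-117.2   37.4   24. ]
wallRmid [ 602.7 -273.6   24. ] [-76.8 -34.4  24. ]
barLfar [ 527.8 -191.2   50. ] [-127.1   64.9   50. ]
barRfar [ 533.9 -213.    47.1] [-127.1   42.2   47.1]
plT [ 476.  -255.7   45. ] [-194.2   16.5   45. ]
barend [ 425.8 -231.5   98. ] [-236.2   53.1   98. ]
```

View pics/w1c.png

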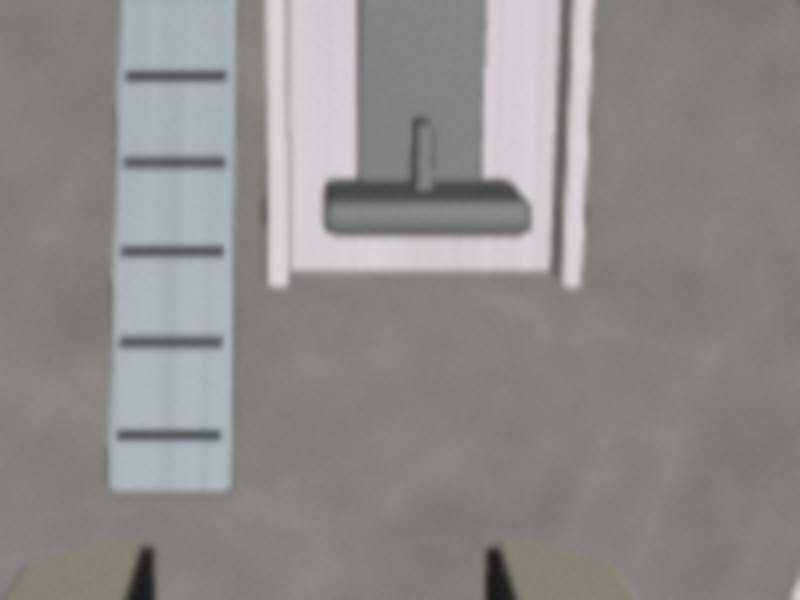

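```bash
python3 -m creep '[[[0,0.03,0.001],0],[[0,0.03,0],0],[[0,0.02,0],0],[[0,0.015,0],0],[[0,0.015,0],0],[[0,0.015,0],0],[[0,0,0],0]]'
python3 -c "
from h import *
goal((-217,24,21))
"
```

```text
time_s: 2.62
tcp_pos: [450.7, -260.2, 71.6]
tool_rot: [[-0.965, 0.001, 0.261], [-0.261, -0.0, -0.965], [-0.001, -1.0, 0.001]]
ft_force: [0.3, 0.5, 1.9]
gripper_width: 40.2
t 2.62 tcp [ 450.7 -260.2   71.6] chute [-219.8   18.9   71.6] F [0.3 0.5 1.9] w 40.2
shift_m [-0.0027  0.0506 -0.0052] spin -0.0049 world [ 452.  -254.5   21. ]
```

```bash
python3 -m creep '[[[0,0.014,-0.005],-0.005],[[0,0.014,0],0],[[0,0.012,0],0],[[0,0.008,0],0],[[0,0,0],0]]'
python3 -c "
from h import *
goal((-217,24,21))
snap('wrist','w2')
snap('scene','s2')
crop('s2',150,130,350,280,4)
"
```

```text
time_s: 3.25
tcp_pos: [449.8, -255.4, 20.9]
tool_rot: [[-0.964, 0.002, 0.266], [-0.267, -0.001, -0.964], [-0.002, -1.0, 0.002]]
ft_force: [-1.0, -0.2, 0.2]
gripper_width: 39.9
t 3.25 tcp [ 449.8 -255.4   20.9] chute [-219.3   23.7   20.9] F [-1.  -0.2  0.2] w 39.9
shift_m [-0.0023 -0.0001 -0.0003] spin 0.001 world [ 452.  -254.5   21. ]
```

View pics/w2.png

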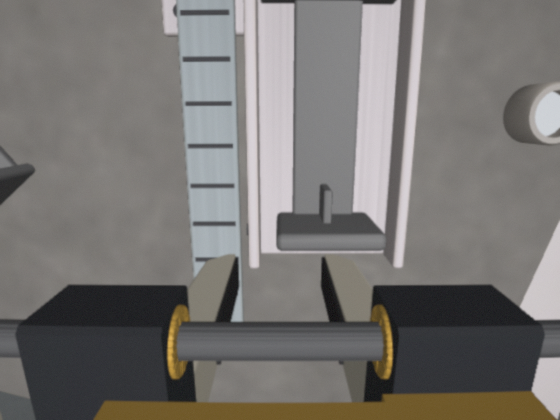

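View pics/s2_c150_130.png

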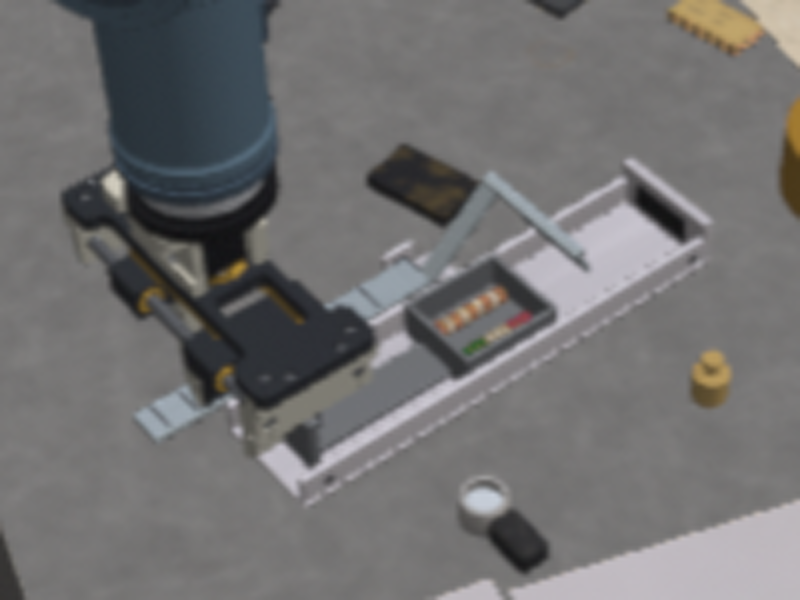

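The bar is level and the gate is raised: its crossbar stands clear at about (535,215) in the scene crop. The right finger is in the channel behind the plate. Now pushing in short steps.

```bash
python3 -m creep '[[[-0.005,0,0],0],[[-0.005,0,0],0],[[-0.005,0,0],0],[[-0.005,0,0],0],[[-0.005,0,0],0]]'
python3 -c "
from h import *
goal((-105,24,21))"
```

```text
time_s: 3.98
tcp_pos: [474.8, -249.0, 22.4]
tool_rot: [[-0.964, 0.001, 0.267], [-0.267, -0.003, -0.964], [-0.001, -1.0, 0.003]]
ft_force: [-3.5, -1.1, 0.7]
gripper_width: 40.1
t 3.98 tcp [ 474.8 -249.    22.4] chute [-193.6   23.3   22.4] F [-3.5 -1.1  0.7] w 40.1
shift_m [-0.0886  0.0014 -0.0006] spin 0.001 world [ 560.  -224.7   21. ]
```

```bash
python3 -m creep '[[[-0.005,0.001,0],0],[[-0.005,0,0],0],[[-0.005,0,0],0],[[-0.005,0,0],0],[[-0.005,0,0],0]]'
python3 -c "
from h import *
goal((-105,24,21))
snap('scene','s3')
crop('s3',150,130,350,280,4)"
```

```text
time_s: 4.6
tcp_pos: [499.9, -242.1, 21.7]
tool_rot: [[-0.964, -0.0, 0.267], [-0.267, -0.003, -0.964], [0.001, -1.0, 0.003]]
ft_force: [-3.7, -1.6, 1.4]
gripper_width: 39.7
t 4.6 tcp [ 499.9 -242.1   21.7] chute [-167.6   23.3   21.7] F [-3.7 -1.6  1.4] w 39.7
shift_m [-0.0626  0.0006 -0.0006] spin 0.0015 world [ 560.  -224.7   21. ]
```

View pics/s3_c150_130.png

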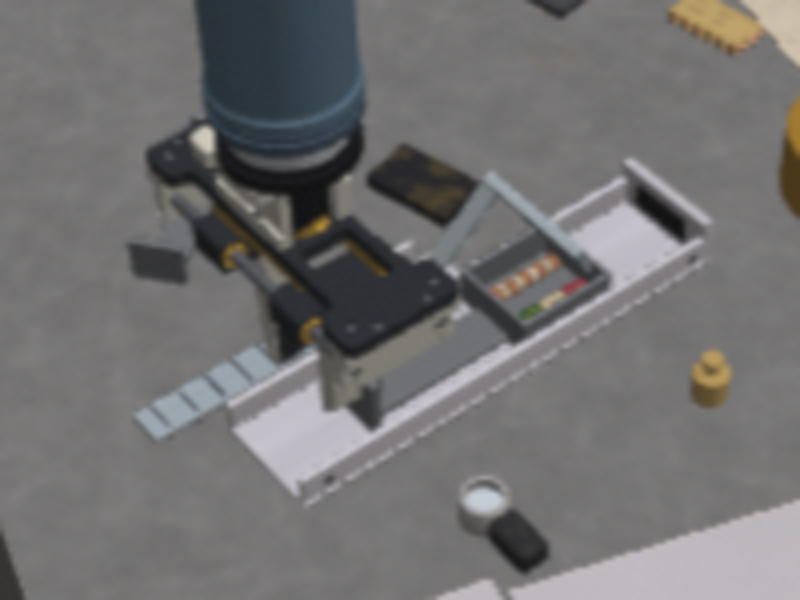

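The tray's front is now under the gate, around (590,265), with clearance, and the force is only about 4 N. I'll keep pushing and hold the height.

```bash
python3 -m creep '[[[-0.005,0.0005,0],0],[[-0.005,0,0],0],[[-0.005,0,0],0],[[-0.005,0,0],0],[[-0.005,0,0],0]]'
python3 -c "
from h import *
goal((-105,24,21))"
```

```text
time_s: 5.28
tcp_pos: [525.1, -235.2, 21.4]
tool_rot: [[-0.964, -0.001, 0.267], [-0.267, -0.003, -0.964], [0.002, -1.0, 0.003]]
ft_force: [-5.3, -1.3, 3.5]
gripper_width: 39.7
t 5.28 tcp [ 525.1 -235.2   21.4] chute [-141.5   23.2   21.4] F [-5.3 -1.3  3.5] w 39.7
shift_m [-0.0365  0.0004 -0.0007] spin 0.0016 world [ 560.  -224.7   21. ]
```

```bash
python3 -m creep '[[[-0.005,0.0005,0],0],[[-0.005,0,0],0],[[-0.005,0,0],0],[[-0.005,0,0],0],[[-0.005,0.0005,0],0]]'
python3 -c "
from h import *
goal((-105,24,21))
snap('scene','s4')
crop('s4',150,130,350,280,4)"
```

```text
time_s: 5.9
tcp_pos: [549.6, -228.6, 21.1]
tool_rot: [[-0.963, -0.003, 0.268], [-0.268, -0.004, -0.963], [0.004, -1.0, 0.003]]
ft_force: [-7.6, -2.4, 8.3]
gripper_width: 40.2
t 5.9 tcp [ 549.6 -228.6   21.1] chute [-116.1   23.    21.1] F [-7.6 -2.4  8.3] w 40.2
shift_m [-0.0111  0.0001 -0.0009] spin 0.0023 world [ 560.  -224.7   21. ]
```

View pics/s4_c150_130.png

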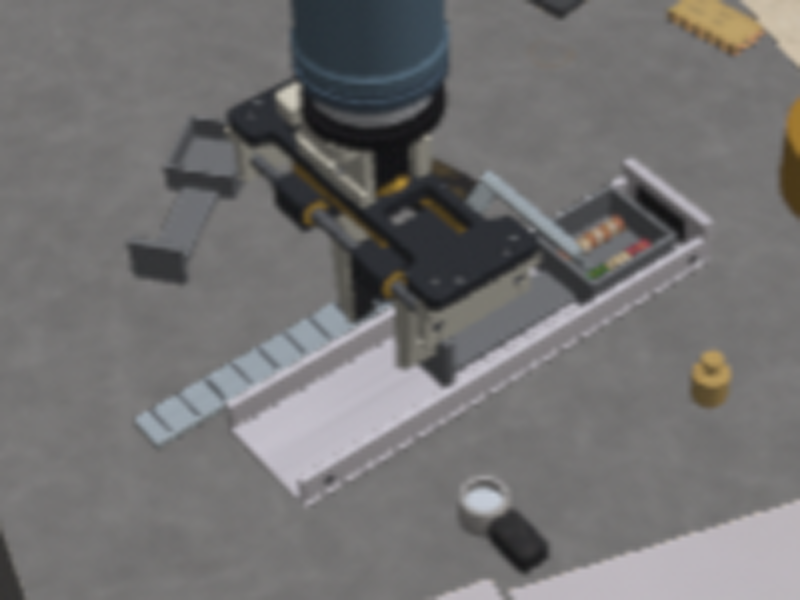

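The box is mostly past the gate, with about 14 mm left. I'll slow down for the stop.

```bash
python3 -m creep '[[[-0.004,0,0],0],[[-0.003,0,0],0],[[-0.003,0,0],0]]'
python3 -c "
from h import *
goal((-102,24,21.5))"
```

```text
time_s: 6.32
tcp_pos: [559.5, -225.7, 21.2]
tool_rot: [[-0.963, -0.005, 0.268], [-0.268, -0.004, -0.963], [0.006, -1.0, 0.003]]
ft_force: [-6.3, -1.1, 4.1]
gripper_width: 39.7
t 6.33 tcp [ 559.5 -225.7   21.2] chute [-105.7   23.2   21.2] F [-6.3 -1.1  4.1] w 39.7
shift_m [-0.0037 -0.0003 -0.0008] spin 0.003 world [ 562.9 -224.    21.5]
```

```bash
python3 -m creep '[[[-0.002,0,0],0],[[-0.002,0,0],0]]'; python3 -m creep '[[[-0.002,0,0],0],[[-0.002,0,0],0]]'
python3 -c "
from h import *
goal((-102,24,21.5))
snap('scene','s5')
crop('s5',150,130,350,280,4)"
```

```text
time_s: 6.58
tcp_pos: [561.9, -225.0, 21.2]
tool_rot: [[-0.963, -0.009, 0.269], [-0.269, -0.005, -0.963], [0.01, -1.0, 0.002]]
ft_force: [-13.4, -5.4, 8.5]
gripper_width: 40.2
time_s: 6.82
tcp_pos: [561.8, -225.0, 21.4]
tool_rot: [[-0.963, -0.017, 0.269], [-0.269, -0.006, -0.963], [0.018, -1.0, 0.001]]
ft_force: [-10.8, -4.5, 7.8]
gripper_width: 40.0
t 6.83 tcp [ 561.8 -225.    21.4] chute [-103.3   23.3   21.4] F [-10.8  -4.5   7.8] w 40.0
shift_m [-0.0013 -0.0002 -0.0007] spin 0.0041 world [ 562.9 -224.    21.5]
```

View pics/s5_c150_130.png

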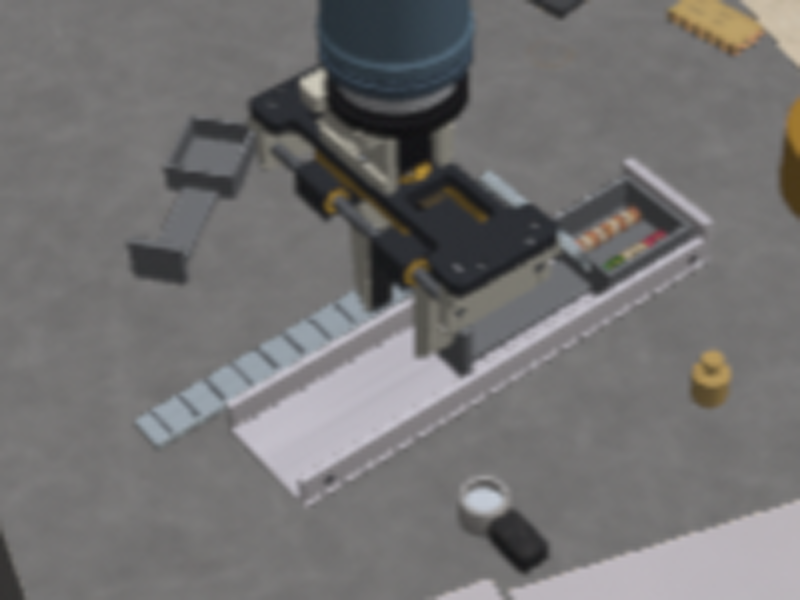

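The tool stopped advancing and the force jumped to about 14 N, so it looks home. I'll check the gap from above and push once more.

```bash
python3 -m creep '[[[-0.004,0,0],0],[[-0.004,0,0],0]]'
python3 -c "
from h import *
goal((-102,24,21.5))
snap('top','t5')
crop('t5',210,150,290,210,9)"
```

```text
time_s: 7.12
tcp_pos: [561.7, -224.9, 21.5]
tool_rot: [[-0.963, -0.033, 0.269], [-0.268, -0.007, -0.963], [0.034, -0.999, -0.002]]
ft_force: [-19.1, -6.3, 11.5]
gripper_width: 39.9
t 7.12 tcp [ 561.7 -224.9   21.5] chute [-103.4   23.4   21.5] F [-19.1  -6.3  11.5] w 39.9
shift_m [-0.0014 -0.     -0.0006] spin 0.0032 world [ 562.9 -224.    21.5]
```

View pics/t5_c210_150.png

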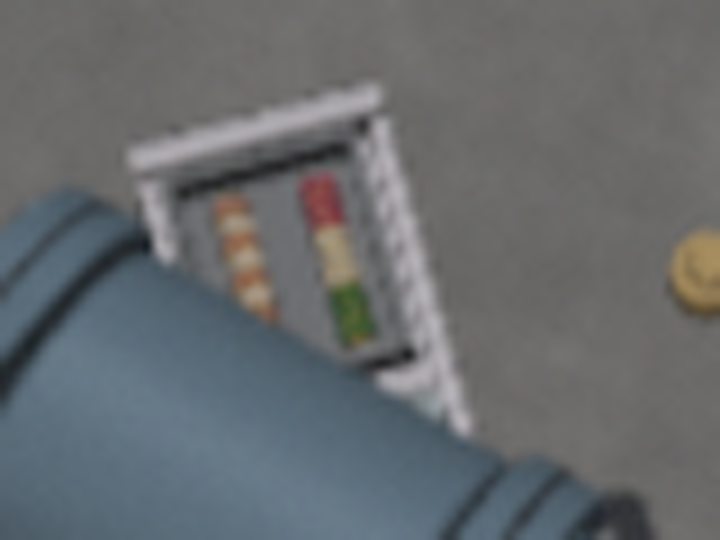

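The box front is seated against the stop, with both bead bars inside. I'll back off about 5 mm with the bar still held, then let it up gently.

```bash
python3 -m creep '[[[0.003,0,0],0],[[0.003,0,0],0]]'
python3 -c "
from h import *
goal((-108,24,21.5))"
```

```text
time_s: 7.42
tcp_pos: [559.2, -226.5, 23.0]
tool_rot: [[-0.963, -0.027, 0.267], [-0.267, -0.007, -0.964], [0.027, -1.0, -0.0]]
ft_force: [3.3, 0.4, 2.8]
gripper_width: 39.9
t 7.42 tcp [ 559.2 -226.5   23. ] chute [-106.2   22.5   23. ] F [3.3 0.4 2.8] w 39.9
shift_m [ 0.0018  0.0015 -0.0015] spin 0.0015 world [ 557.1 -225.5   21.5]
```

```bash
python3 -m creep '[[[0.001,-0.003,0],0],[[0.0005,-0.003,0],0],[[0.0005,-0.003,0],0],[[0.0005,-0.003,0],0],[[0,-0.003,0],0],[[0,-0.003,0],0],[[0,-0.004,0],0],[[0,-0.005,0],0]]'
python3 -c "
from h import *
goal((-108,24,150))
snap('scene','s6')
crop('s6',150,130,350,280,4)"
```

```text
time_s: 8.43
tcp_pos: [558.0, -226.3, 50.8]
tool_rot: [[-0.963, -0.027, 0.268], [-0.268, -0.007, -0.963], [0.027, -1.0, -0.001]]
ft_force: [-1.3, 0.0, 0.6]
gripper_width: 39.8
t 8.43 tcp [ 558.  -226.3   50.8] chute [-107.3   23.    50.8] F [-1.3  0.   0.6] w 39.8
shift_m [ 0.0034 -0.0991 -0.001 ] spin 0.0027 world [ 557.1 -225.5  150. ]
```

View pics/s6_c150_130.png

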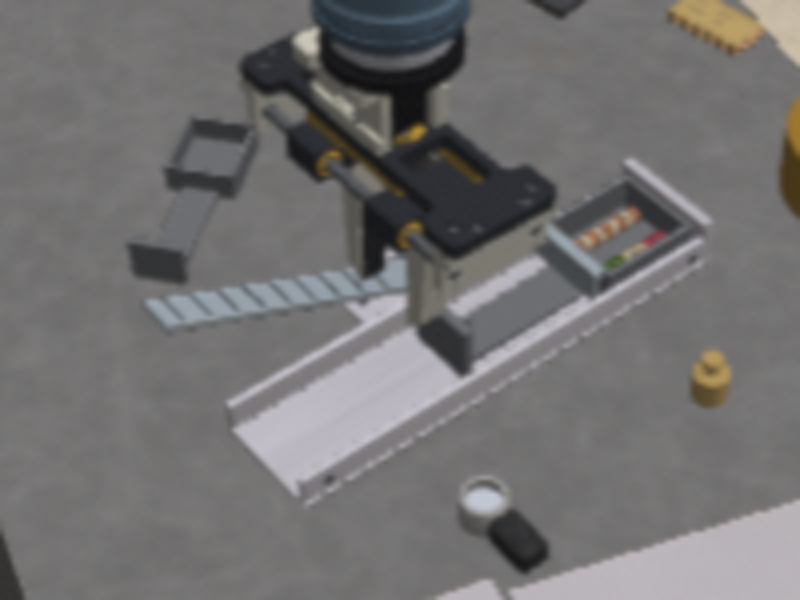

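The bar is up and the gate is closed behind the box. Now raising the tool clear.

```bash
python3 -m creep '[[[0.001,-0.02,0],0],[[0.001,-0.03,0],0],[[0,-0.04,0],0],[[0,-0.04,0],0],[[0.03,-0.02,0],0],[[0.05,0,0],0],[[0.05,0,0],0],[[0.05,0,0],0],[[0,0,0],0],[[0,0,0],0]]'
python3 -c "
from h import *
goal((-108,24,150))
snap('scene','s7');snap('top','t7');snap('wrist','w7')
crop('s7',150,130,350,280,4);crop('t7',190,150,320,300,4)
s=load('s7')
for n,P in (('gate edge top?',(0,29,15)),('edgeR',(0,-29,15)),('barend',(-232,53,95)),('front',(78,0,4)),('plate top rear L',(-94,23,44)),('plate rear R',(-94,-23,44))): q=proj(s,ch2w(p0,P)); print(n,((q-[150,130])*4).round())
"
```

```text
time_s: 9.72
tcp_pos: [381.4, -275.5, 212.3]
tool_rot: [[-0.963, -0.028, 0.269], [-0.269, -0.009, -0.963], [0.029, -1.0, 0.001]]
ft_force: [0.7, 0.2, -1.1]
gripper_width: 39.9
t 9.72 tcp [ 381.4 -275.5  212.3] chute [-290.7   22.5  212.3] F [ 0.7  0.2 -1.1] w 39.9
shift_m [-0.1844  0.0569 -0.001 ] spin 0.0032 world [ 557.1 -225.5  150. ]
gate edge top? [533. 248.]
edgeR [596. 301.]
barend [171. 309.]
front [660. 230.]
plate top rear L [414. 290.]
plate rear R [464. 336.]
```

View pics/s7_c150_130.png

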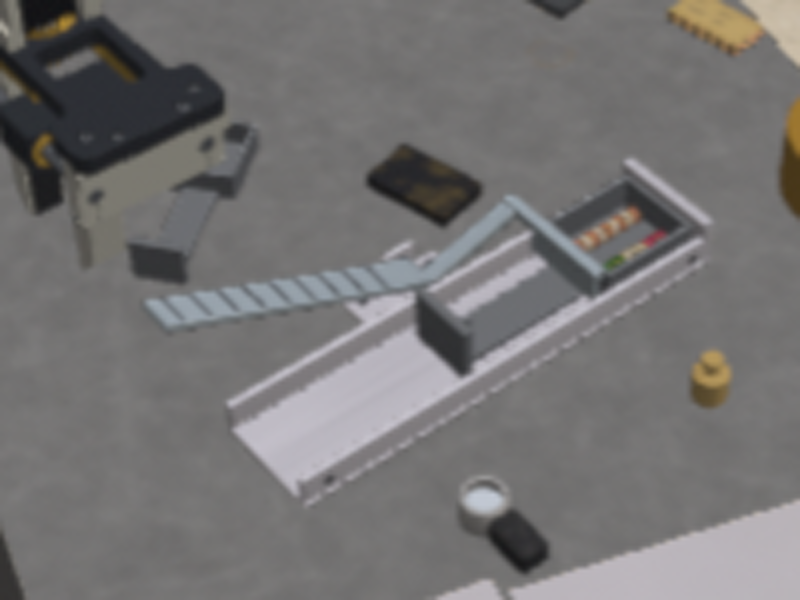

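View pics/t7_c190_150.png

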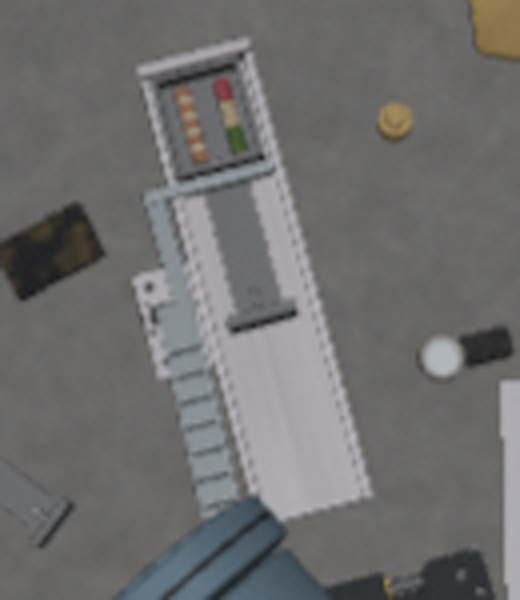

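View pics/w7.png

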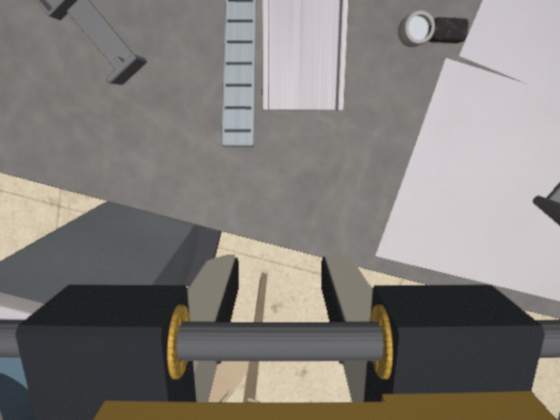

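Run:
```python
from h import *
d=load("t7");T=lambda x,y:(190+x/4,150+y/4)
for n,x,y,z in (("plate base L",231,332,6),("plate base R",299,314,6),("plate topL",229,326,44),("front L",156,80,30),("stop L",143,75,36),("front R",240,62,30),("stop R",250,48,36)):
    print(n,w2ch(p0,px(d,*T(x,y),z)).round(1))
```

```text
plate base L [-93.3  25.3   6. ]
plate base R [-93.5 -19.9   6. ]
plate topL [-93.5  24.1  44. ]
front L [73.9 29.6 30. ]
stop L [77.8 36.6 36. ]
front R [ 71.2 -25.5  30. ]
stop R [ 76.8 -34.   36. ]
```

The plate's rear measures x ≈ -93.5, against -94 expected when home. The gate is shut and the bystanders are where they were, so I'm handing in.

```bash
python3 -c "
from station import order
print(order.hand_in())"
```

```text
the job is handed in; nothing more can be done
None
```

The tray is home against the end stop with the gate closed behind it, and I handed the job in at about 10 s on the robot's clock.

**What I did:** One finger held the press bar level and slid along it while the other pushed the tray by its plate under the raised gate. After it reached the stop I backed off a few millimetres, let the bar up slowly and moved the arm clear.

**Last checks:**
- **Tray position:** The plate's rear face measured x ≈ -93.5 mm in the chute, against -94 mm expected when home. The tool stopped advancing there, with a peak force reading of about 23 N.
- **Box front:** Rough pixel readings of the box's front top edge gave x ≈ 71–74 mm rather than 78 mm. I put this down to blurred edges in the picture, because the plate reading and the hard stop both say home.
- **Gate:** The gate edge and bar end are at their shut positions in the scene view.
- **Everything else:** Both bead bars are in the tray. The weight, loupe and touchstone look unmoved, and the robot is touching nothing.

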